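# Stopper the pantry crock and set its tag on the rail

## Task

Close up the open crock on the pantry table: lower the loose wooden stopper gently into its neck, upright, until its flange sits fully home on the rim. Then lift the hanging tag off its stand, hook it over the steel rail above the dome-topped marker and slide it along the rail, staying hooked, until it hangs free, centred above the pointed marker, to show that the crock is closed. Leave the closed crock and everything else on the table where it stands.

Things in the scene. Friction and masses are not known exactly. Their poses are not given: they have to be found in the camera images.
- crock: the open crock, white stoneware, 1.2 kg, loose, 150 tall, belly 110 across up to 90 high, narrowing to an upright round neck from 112 high to the top, 76 across outside, straight bore 64. Origin at the centre of its underside, z up. Told from the closed crock by its open mouth; the two may stand in either place. Sizes in mm
- crock_mouth (a point): centre of the open crock's mouth, level with its rim, 150 above its underside. Sizes in mm
- shut_crock: a like crock that is already stoppered (flange and knob on top, 203 tall in all); not to be moved; origin at the centre of its underside. Sizes in mm
- stopper: the loose wooden stopper, 0.1 kg, 93 tall, standing on its foot on the table: tapered plug 40 tall, 44 across at the foot, 59 at its top; flange 78 across, 10 thick; round knob 32 across, 43 tall to grip. Origin at the centre of the foot, z up to the knob. Fully home, the flange rests on the rim and the origin is 40 below it. Sizes in mm
- tag: the hanging tag, wood, 0.14 kg, 150 tall, 44 wide (y): an upside-down hook with a long plate (12 thick) at -x, a short steel lip at +x and a slot between; on top a grip tab 14 thick (x), 44 wide, 104 to 150 above the origin. Origin under the slot, level with the plate foot; z up. Starts hung over the stand's board; balanced; may go on the rail either way round. Sizes in mm
- tag_slot (a point): centre of the roof of the tag's slot, 90 above the tag's origin; rests on the bar's top edge when hooked. The slot is 16 wide (tag x), open below and at both y ends; plate reaches 90 and lip 40 below its roof; the bridge above it is 40 (x) x 44 x 14 thick, under the grip tab. Sizes in mm
- stand: the fixed wooden tag stand: a foot 80 x 80 x 15 and an upright board 10 thick (x), 64 wide (y), whose top edge is 125 above the table; origin under its centre; the tag starts on it with parallel axes. Sizes in mm
- rail: the fixed rail: white-painted foot board 80 (x) x 380 (y) x 15 thick, and a steel flat bar along y, 10 thick (x), 24 tall, 360 long, its top edge 190 above the table, on posts under its two ends (172 from the middle). Origin on the table under the middle of the bar. Sizes in mm
- pointer: the pointed marker: a wooden cone 28 across and 65 tall fixed on the foot board exactly under the bar, 60 to 100 from its middle on one side; origin at the centre of its underside, axes parallel to the rail's. The tag must end centred above it. Sizes in mm
- dome: the round marker: a wooden post 28 across and 40 tall with a domed top, fixed on the foot board under the bar on the other side of the middle, 60 to 100 from it; origin at the centre of its underside. The tag is first hooked on above it. Sizes in mm
- tin: bystander, not to be moved: a low plain steel tin, 60 across and 45 tall; origin at the centre of its underside. Sizes in mm
- can: bystander, not to be moved: a food can with a red label, 74 across and 110 tall; origin at the centre of its underside. Sizes in mm
- jar: bystander, not to be moved: a closed jar with a lid, 70 across and 120 tall; origin at the centre of its underside. Sizes in mm
- bowl: bystander, not to be moved: a white plastic bowl, 130 across and 50 tall; origin at the centre of its underside. Sizes in mm
- carton: bystander, not to be moved: a blue snack carton with a pale band, 100 x 160 x 70 tall; origin at the centre of its underside. Sizes in mm

How it is judged:
On the way, in this order (a step that is already met when the one before it is completed fails the run):
1. the stopper sits fully home and upright in the open crock's neck (z of stopper in the frame of crock_mouth below -0.036 m and horizontal distance between stopper and crock_mouth below 0.008 m and angle between the z axis of stopper and the z axis of crock, either way round below 0.1 rad and angle between crock's own z axis and vertical below 0.1 rad), for 0.2 s.
2. the tag is hooked on the rail above the dome-topped marker (slot within 40 mm of it) (x of tag_slot in the frame of rail between -0.01 and 0.01 m and z of tag_slot in the frame of rail between 0.184 and 0.2 m and angle between the y axis of tag and the y axis of rail, either way round below 0.2 rad and angle between tag's own z axis and vertical below 0.3 rad and horizontal distance between tag_slot and dome below 0.04 m), for 0.1 s.
3. the tag, still hooked, is on its way along the rail, 25 to 75 mm from the pointed marker (x of tag_slot in the frame of rail between -0.01 and 0.01 m and z of tag_slot in the frame of rail between 0.184 and 0.2 m and angle between the y axis of tag and the y axis of rail, either way round below 0.2 rad and angle between tag's own z axis and vertical below 0.3 rad and horizontal distance between tag_slot and pointer between 0.025 and 0.075 m), for 0.04 s.
At the end, for the whole second after the job is handed in: Stopper home in the open crock (foot 36 mm below the rim, 8 mm off centre, 0.1 rad), crock upright (0.1 rad); tag hooked on the rail (slot roof within 10 mm of its top edge, 0.2 rad of its line, 0.3 rad of upright), centred within 12 mm of the pointed marker; all released and at rest (all of step 1 and x of tag_slot in the frame of rail between -0.01 and 0.01 m and z of tag_slot in the frame of rail between 0.184 and 0.2 m and angle between the y axis of tag and the y axis of rail, either way round below 0.2 rad and angle between tag's own z axis and vertical below 0.3 rad and y of tag_slot in the frame of pointer between -0.012 and 0.012 m and linear speed of each of tag, stopper, crock below 0.03 m/s and contact force between each of tag, stopper and the fingers below 0.1 N); the robot touches nothing.
It fails at once if the stopper is dropped or thrown into the crock: faster than 0.5 m/s with its foot within 50 mm of the mouth (linear speed of stopper above 0.5 m/s and distance between stopper and crock_mouth below 0.05 m).
It fails at once if the open crock is tipped more than 0.35 rad or pushed more than 60 mm (angle between crock's own z axis and vertical above 0.35 rad or distance of crock from where it was at the start of the episode above 0.06 m).
It fails at once if the closed crock or another thing on the table is moved more than 40 mm (distance of any of shut_crock, tin, can, jar, bowl, carton from where it was at the start of the episode above 0.04 m).
It also fails if it takes over 67 s, if anything falls off the work surface, if the arm or the gripper's body presses on something with over 40 N, if the wrist force passes 120 N, or if a joint passes its speed limit or range.

## Robot

A 7-joint arm with a two-finger parallel gripper is mounted at the origin on the work surface. World frame = base frame: x ahead of the robot, y to its left, z up, the work surface at z = 0. Lengths are in m, angles in rad, forces in N, time in s.
With the tool pointing down it reaches from about 0.4 to 0.9 m from the base axis. Payload 5.6 kg.
Tool frame: the origin (TCP) lies midway between the tips of the shut fingers; the grasp point (between the pads) lies 19 mm behind it; z points along the fingers, y is the line along which they close (so a half turn about z gives the same grasp; the last joint's range is limited). The gripper opens to 92 mm and grips with 3 to 60 N. Pads are 20 mm wide; open, the fingers measure 128 mm over their backs; the gripper's body (75 mm by 189 mm) begins 69 mm behind the grasp point.
Start: joints at [-1.349, 0.468, -0.012, 1.603, 0.006, 1.071, -0.056], TCP at [0.17, 0.627, 0.215] pointing down, gripper open.
Joint ranges: [-2.53, 2.53], [-0.31, 2.02], [-1.57, 1.55], [0.28, 2.44], [-1.29, 4.43], [0.15, 1.84], [-2.92, 2.92]. Speed limits (rad/s): [2.57, 2.57, 3.14, 3.14, 3.14, 3.14, 3.14].

## Interface

Orientations are given as a unit quaternion [x, y, z, w].
In Python, from plant import ctrl gives the robot as it stands.
- The arm moves only by the shell command python3 drive.py 'ROWS' [OPENING]. ROWS is a JSON list that holds a single list of rows (three levels of brackets), with 1 to 10 rows, each of 4 numbers: dx, dy, dz in m, then a turn about the tool's z in rad; each row shifts and turns the commanded pose from where the row before left it, along the tool's axes as they then stand; what a row does not reach is not made up. A row lasts 1/12 s, in which the tool goes at most 0.0417 m and 0.125 rad, less where a joint would pass 70% of its speed; a pose out of reach is approached as far as the arm can. OPENING is the finger opening in m, set as the command begins (- or left out keeps the last). The fingers move at their own pace and stop on an object; the grip force is fixed at half the most. Time passes only in rows, so rows that do not move let the fingers close. It prints the time, the measured TCP pose, the force, the opening and the grip force at its end. Input that does not fit is refused with a message, and nothing moves.
- ctrl.sense(): the state, without advancing time (a new reading comes with each control period).
- ctrl.capture(name): name is "side" or "top"; returns the picture (480x640x3 uint8, red, green, blue); there is no depth.
- ctrl.camera_info(name): a dict with "mtx" (3x3 intrinsics, pixels), "extrinsics" (4x4, takes a point from world to camera coordinates). Camera axes: x right, y down, z forward; pixel columns grow to the right and rows downward; lengths in m; the calibration is good to about 2 mm. A picture is of the moment at which its call begins. camera_info takes no time and is no camera call.
- ctrl.finish_job(): hands the job in; it is judged then, once.
The state is a dict: "time_s": time; "qpos": joint angles; "dq": joint speeds; "joint_efforts": joint torques, N m; "eef_pos": TCP position; "tcp_rot": TCP orientation; "contact_force": force on the tool from outside, world axes, zero at the start; "moment": the same for the moment, N m; "width": finger opening in m; "grip_force": force on a finger pad.
Only numpy, scipy, OpenCV 4.12 (cv2) and the standard library are available. Lean on these libraries where they do the work, as an engineer would, in place of code of your own. Each camera call takes 0.05 s, during which the arm holds its last target. There are 200 camera calls.

## Working session

There is one attempt and no reset: what is moved stays moved. The work goes in short steps, Python scripts to look and compute and a shell command to move; the robot and the scene stay as the last step left them, time stands still between calls to the robot, and variables do not carry over. Pictures are saved under pics/ and viewed, at most 13 in all, crops included, and the job is handed in when it is done.

```bash
ls; mkdir -p pics
python3 - <<'E'
from plant import ctrl
import cv2
for n in ("side","top"):
    im=ctrl.capture(n); cv2.imwrite(f"pics/{n}0.png",im[:,:,::-1])
    i=ctrl.camera_info(n); print(n,i["mtx"],i["extrinsics"])
s=ctrl.sense(); print(s["time_s"],s["eef_pos"],s["tcp_rot"],s["width"],s["contact_force"])
E
```

```text
drive.py
pics
plant.py
side [[591.13826179   0.         330.47368467]
 [  0.         591.13826179 239.43175347]
 [  0.           0.           1.        ]] [[ 0.99560923 -0.09288755  0.01158272 -0.58074018]
 [-0.0387023  -0.52114297 -0.85259142  0.12864526]
 [ 0.08523139  0.84839961 -0.52244972  1.30326165]
 [ 0.          0.          0.          1.        ]]
top [[534.8627339    0.         329.92134449]
 [  0.         534.8627339  236.01312153]
 [  0.           0.           1.        ]] [[-0.01537611 -0.99987861  0.00251778  0.03192214]
 [-0.99398468  0.0150123  -0.10848541  0.61049049]
 [ 0.10843444 -0.00417072 -0.99409485  1.33553415]
 [ 0.          0.          0.          1.        ]]
0.1 [0.17005428 0.62681695 0.213757  ] [ 1.32037660e-01  9.91244389e-01 -7.85400359e-04 -3.57759027e-05] 0.09188324883158859 [-0.291721    0.26168517 -0.122536  ]
```

View pics/side0.png

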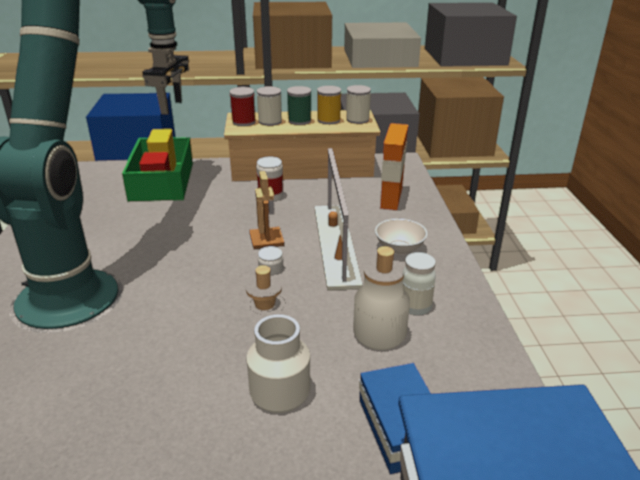

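View pics/top0.png

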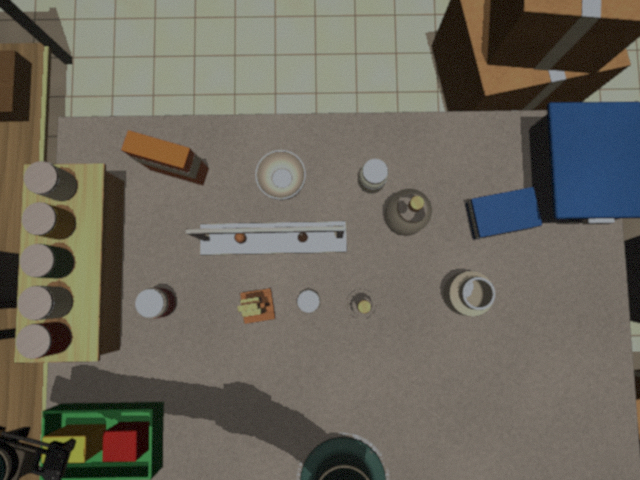

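The side view shows the open crock (mouth ~278,332), loose stopper (knob ~264,270), tag on its stand (~265,205), and rail (bar from 333,152 to 345,280) with the dome far at (333,217) and the cone near at (340,247). In the top view these are the crock mouth (478,293), stopper (362,305), tag (252,306), dome (240,238) and cone (303,237). I'll zoom in next.

Run:
```python
import cv2
t=cv2.imread("pics/top0.png"); s=cv2.imread("pics/side0.png")
cv2.imwrite("pics/topc.png",cv2.resize(t[215:330,180:380],None,fx=4,fy=4,interpolation=cv2.INTER_CUBIC))
cv2.imwrite("pics/sidec.png",cv2.resize(s[145:315,230:370],None,fx=3.5,fy=3.5,interpolation=cv2.INTER_CUBIC))
```

```text
(no output)
```

View pics/topc.png

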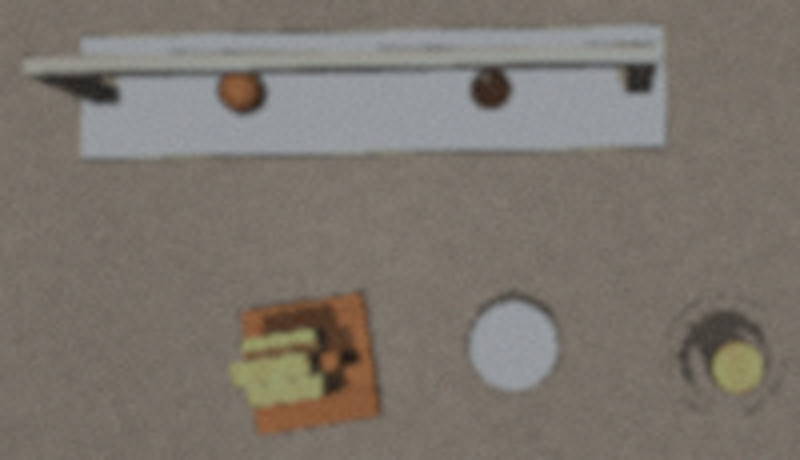

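View pics/sidec.png

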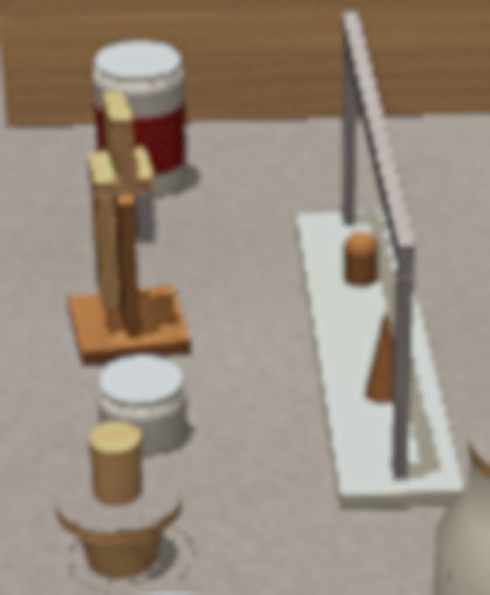

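The crops show the cone at top-crop (490,88), brown, with its tip in line under the bar. The dome is at (243,92). The tag tab is the yellow strip around (280,375), on the orange foot with corners (240,310), (362,292), (380,412) and (258,432). The knob top is at (738,367). The plate is on the left (−x) in the side view. Next: masks and rays.

```bash
cat > h.py <<'E'
import numpy as np,cv2
from plant import ctrl
class Cam:
    def __init__(s,n):
        i=ctrl.camera_info(n); s.K=np.array(i["mtx"]); s.E=np.array(i["extrinsics"]); s.R=s.E[:3,:3]; s.c=-s.R.T@s.E[:3,3]
    def ray(s,p): 
        d=s.R.T@np.linalg.inv(s.K)@[p[0],p[1],1]; return d/np.linalg.norm(d)
    def on(s,p,z): d=s.ray(p); return s.c+d*(z-s.c[2])/d[2]
    def px(s,P): q=s.K@(s.R@np.asarray(P)+s.E[:3,3]); return q[:2]/q[2]
T=Cam("top"); S=Cam("side")
def blobs(im,m,box,amin=15):
    x0,y0,x1,y1=box; k=np.zeros(m.shape,np.uint8); k[y0:y1,x0:x1]=m[y0:y1,x0:x1]
    c,_=cv2.findContours(k,cv2.RETR_EXTERNAL,cv2.CHAIN_APPROX_NONE)
    return sorted([q for q in c if cv2.contourArea(q)>=amin],key=cv2.contourArea,reverse=True)
E
python3 - <<'E'
from h import *
np.set_printoptions(precision=4,suppress=True)
t=cv2.imread("pics/top0.png"); s=cv2.imread("pics/side0.png")
h=cv2.cvtColor(t,cv2.COLOR_BGR2HSV); b,g,r=[t[:,:,i].astype(int) for i in range(3)]
print("cams",T.c,S.c)
yel=((h[...,0]>20)&(h[...,0]<40)&(h[...,1]>70)&(h[...,2]>110))
for nm,box in (("knob",(340,290,390,325)),("tag",(230,285,285,330))):
    for q in blobs(t,yel,box): print(nm,cv2.contourArea(q),cv2.minAreaRect(q),cv2.minEnclosingCircle(q), T.on(cv2.minAreaRect(q)[0],.093 if nm=="knob" else .185)[:2])
org=(r-b>35)&(h[...,0]<19)&(r>90)
for q in blobs(t,org,(225,280,290,330),100):
    print("standfoot",[T.on(p,.015)[:2] for p in cv2.boxPoints(cv2.minAreaRect(q))], T.on(cv2.minAreaRect(q)[0],.015)[:2])
for q in blobs(t,(r-b>25)&(h[...,0]<19),(200,225,340,250),10):
    print("marker",cv2.minEnclosingCircle(q),cv2.boundingRect(q))
fb=(b>r+4)&(b>125)
q=blobs(t,fb,(190,215,355,260),100); print([cv2.contourArea(c) for c in q])
bx=cv2.boxPoints(cv2.minAreaRect(np.vstack(q))); P=np.array([T.on(p,.015)[:2] for p in bx]); print("railfoot",bx,P,P.mean(0))
for n,im,C,box in (("top",t,T,(440,265,505,320)),):
    gr=cv2.cvtColor(im,cv2.COLOR_BGR2GRAY); print("crock hist",gr[293,445:505],gr[265:322,478])
hs=cv2.cvtColor(s,cv2.COLOR_BGR2HSV)
for y in (213,217,221): print("dome row",y,hs[y,322:345,1])
print(gr[215:250:1,262])
E
python3 - <<'E'
from h import *
np.set_printoptions(precision=4,suppress=True,linewidth=150)
t=cv2.imread("pics/top0.png"); s=cv2.imread("pics/side0.png")
ht=cv2.cvtColor(t,cv2.COLOR_BGR2HSV);hs=cv2.cvtColor(s,cv2.COLOR_BGR2HSV)
for q in blobs(t,(ht[...,1]>85)&((ht[...,0]<22)|(ht[...,0]>170)),(225,228,320,250),5):
    x,y,w,h=cv2.boundingRect(q); print("top",x,y,w,h)
for q in blobs(s,(hs[...,1]>85),(310,195,365,270),5):
    x,y,w,h=cv2.boundingRect(q); print("side",x,y,w,h)
c=np.array([.6104,.1703]); yaw=.004; R=np.array([[np.cos(yaw),-np.sin(yaw)],[np.sin(yaw),np.cos(yaw)]])
for y in (-.18,0,.18):
  for x in (-.005,.005):
    p=[*(c+R@[x,y]),.19]; print("bar",x,y,"top",T.px(p),"side",S.px(p))
for y in (.06,.08,.1): 
  for sg in (1,-1):
    p=c+R@[0,sg*y]; print(sg*y,"dome" if sg>0 else "tip/base",T.px([*p,.045 if sg>0 else .08]),T.px([*p,.015]),S.px([*p,.055 if sg>0 else .08]),S.px([*p,.015]))
print("mouth",T.on((478.6,293),.15), "tab",T.on((247.4,306.4),.185))
m=T.on((478.6,293),.15); print("mouth side px",S.px(m),[S.px(m+np.array(d)) for d in ([.038,0,0],[-.038,0,0],[0,.038,0],[0,-.038,0])])
gr=cv2.cvtColor(s,cv2.COLOR_BGR2GRAY); print(gr[332,245:310]); print(gr[312:365,278])
print("knob side",S.px([.4333,-.0567,.093]),"tag tab side",S.px([.437,.2118,.185]))
sy=(hs[...,0]>12)&(hs[...,0]<35)&(hs[...,1]>90)
q=blobs(s,sy,(245,260,285,290)); print([cv2.boundingRect(k) for k in q])
for y in (58,62,66): pass
gt=cv2.cvtColor(t,cv2.COLOR_BGR2GRAY); print("bar col 215",gt[220:245,215],"col 320",gt[220:245,320])
E
```

```text
top 235 234 10 8
top 299 233 8 8
side 329 212 9 14
side 335 236 8 24
bar -0.005 -0.18 top [344.3903 230.3921] side [342.7105 214.9123]
bar 0.005 -0.18 top [344.292  226.0163] side [347.4148 214.7366]
bar -0.005 0 top [264.9536 231.8971] side [334.0142 177.9908]
bar 0.005 0 top [264.9262 227.517 ] side [338.2114 177.8576]
bar -0.005 0.18 top [185.4081 233.4041] side [327.0279 148.3289]
bar 0.005 0.18 top [185.4519 229.0197] side [330.8166 148.2257]
0.06 dome [248.0283 237.0293] [249.7615 238.2635] [332.7987 215.3962] [332.5897 228.7888]
-0.06 tip/base [294.4923 234.5971] [296.0804 237.3836] [337.9936 230.7448] [337.5076 253.6829]
0.08 dome [240.1349 237.1792] [242.038  238.4103] [332.0288 211.6585] [331.8324 224.9556]
-0.08 tip/base [302.5858 234.4435] [303.7967 237.237 ] [338.9092 235.0697] [338.3955 258.1779]
0.1 dome [232.2404 237.3291] [234.3136 238.557 ] [331.2758 208.0024] [331.0915 221.2048]
-0.1 tip/base [310.6783 234.29  ] [311.5119 237.0904] [339.8474 239.5014] [339.3049 262.7812]
mouth [ 0.4603 -0.3189  0.15  ] tab [0.4385 0.2106 0.185 ]
mouth side px [276.2907 328.1438] [a
[... 200 characters left out ...]
116 117 119 119 122 123 124 125 126 127 127 127 128 129 129 129
 130 131 130 130 127 127 127 125 125 122 119 123 150 187 206 204 177 140 145 156 159 159 158 155 155 156 157 158]
[157 162 182 201 194 160 133 130 130 128 129 129 131 130 130 129 128 129 130 129 128 120 104  95 101 112 121 125 143 177 200 193 159 133 129 130 131
 130 131 131 130 132 130 130 131 130 130 133 156 187 203 206 205]
knob side [262.4946 268.9689] tag tab side [262.7079 174.4958]
[(256, 267, 14, 22)]
bar col 215 [111 109 109 125 147 151 153 155 148 146 150 144 119  90 127 150 153 154 152 152 156 152 153 155 151] col 320 [115 123 137 151 152 150 151 152 153 145 118  93 127 147 154 154 152 150 150 154 152 154 155 155 153]
```

Measured (m):

| Item | Position | Yaw (rad) |
|---|---|---|
| Stopper | (.433, -.057) | – |
| Crock mouth | (.460, -.319, .15) | – |
| Tag / stand | (.438, .211) | .137 |
| Rail middle | (.6104, .170) | .004 |
| Dome | y ≈ .251 | – |
| Pointer | y ≈ .090 | – |

The two views agree. I'll square the tool to the world axes, then move toward the stopper.

```bash
python3 drive.py '[[[0,0,-0.015,-0.0883],[0,0,-0.015,-0.0883],[0,0,-0.015,-0.0883],[-0.024,-0.032,0,0],[-0.024,-0.032,0,0],[-0.024,-0.032,0,0],[-0.024,-0.032,0,0],[-0.024,-0.032,0,0],[-0.024,-0.032,0,0],[-0.024,-0.032,0,0]]]' 0.09
python3 drive.py '[[[-0.024,-0.032,0,0],[-0.024,-0.032,0,0],[0,0,0,0]]]'
```

```text
time_s: 0.93
eef_pos: [0.3389, 0.4014, 0.2594]
tcp_rot: [-0.0, 1.0, -0.0, -0.0]
contact_force: [0.4, 0.2, -0.1]
width: 0.0897
grip_force: 0.0
time_s: 1.18
eef_pos: [0.3914, 0.3318, 0.2596]
tcp_rot: [0.006, 1.0, -0.002, 0.001]
contact_force: [0.7, -0.5, -0.1]
width: 0.0901
grip_force: 0.0
```

```bash
python3 drive.py '[[[-0.0042,-0.0389,0,0],[-0.0042,-0.0389,0,0],[-0.0042,-0.0389,0,0],[-0.0042,-0.0389,0,0],[-0.0042,-0.0389,0,0],[-0.0042,-0.0389,0,0],[-0.0042,-0.0389,0,0],[-0.0042,-0.0389,0,0],[-0.0042,-0.0389,0,0],[-0.0042,-0.0389,0,0]]]'
python3 drive.py '[[[0,0,0.04,0],[0,0,0.04,0],[0,0,0.02,0],[0,0,0,0],[0,0,0,0]]]'
```

```text
time_s: 2.02
eef_pos: [0.4278, -0.0513, 0.2596]
tcp_rot: [-0.0, 1.0, 0.0, 0.0]
contact_force: [1.3, 0.4, 0.2]
width: 0.0903
grip_force: 0.0
time_s: 2.43
eef_pos: [0.4276, -0.0497, 0.1592]
tcp_rot: [0.0, 1.0, -0.0, -0.001]
contact_force: [0.2, 0.5, 0.9]
width: 0.0902
grip_force: 0.0
```

```bash
python3 drive.py '[[[-0.0057,-0.007,0.02,0],[0,0,0.03,0],[0,0,0.03,0],[0,0,0.022,0],[0,0,0,0],[0,0,0,0]]]'
python3 drive.py '[[[0,0,0,0],[0,0,0,0],[0,0,0,0],[0,0,0,0],[0,0,0,0],[0,0,0,0],[0,0,0,0],[0,0,0,0]]]' 0.02
python3 -c "
from h import *
cv2.imwrite('pics/g1.png',cv2.resize(ctrl.capture('side')[200:330,200:340,::-1],None,fx=4,fy=4))"
```

```text
time_s: 2.93
eef_pos: [0.4347, -0.0566, 0.0585]
tcp_rot: [-0.0, 1.0, 0.0, 0.0]
contact_force: [0.5, 0.0, -0.0]
width: 0.0905
grip_force: 0.0
time_s: 3.6
eef_pos: [0.4339, -0.0566, 0.0576]
tcp_rot: [-0.0, 1.0, 0.0, 0.0]
contact_force: [-0.1, 0.4, 0.2]
width: 0.0384
grip_force: 0.0
```

View pics/g1.png

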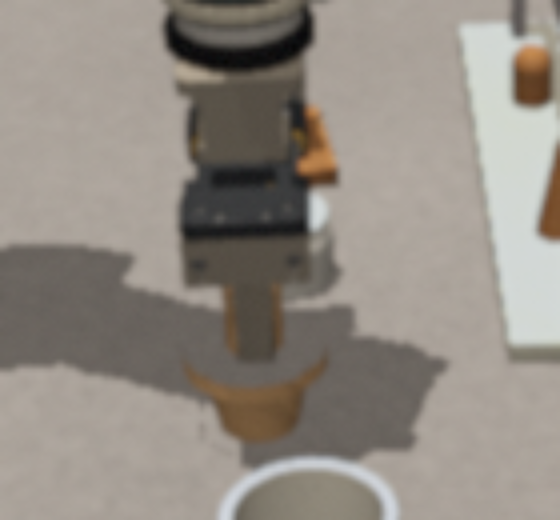

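The finger (column ~254) is centred on the knob (225–283) just above the flange, and the fingers are still closing.

```bash
python3 drive.py '[[[0,0,0,0],[0,0,0,0],[0,0,0,0],[0,0,0,0],[0,0,0,0],[0,0,0,0]]]'
python3 drive.py '[[[0,0,-0.02,0],[0,0,-0.03,0],[0,0,-0.04,0],[0,0,-0.04,0],[0,0,-0.04,0],[0,0,0,0],[0,0,0,0]]]'
```

```text
time_s: 4.15
eef_pos: [0.4338, -0.0567, 0.0575]
tcp_rot: [-0.0, 1.0, -0.0, -0.0]
contact_force: [-0.2, 0.2, -0.6]
width: 0.0319
grip_force: 30.0
time_s: 4.73
eef_pos: [0.4351, -0.0565, 0.2294]
tcp_rot: [-0.0, 1.0, 0.001, 0.003]
contact_force: [0.1, 1.0, -1.7]
width: 0.0315
grip_force: 30.0
```

```bash
python3 drive.py '[[[-0.0032,-0.0328,0,0],[-0.0032,-0.0328,0,0],[-0.0032,-0.0328,0,0],[-0.0032,-0.0328,0,0],[-0.0032,-0.0328,0,0],[-0.0032,-0.0328,0,0],[-0.0032,-0.0328,0,0],[-0.0032,-0.0328,0,0],[0,0,0,0],[0,0,0,0]]]'
python3 - <<'E'
from h import *
for n in("side","top"):
    im=ctrl.capture(n)[:,:,::-1]; cv2.imwrite(f"pics/{n}1.png",im)
    P=S if n=="side" else T
    e=ctrl.sense()["eef_pos"]; print(e,"expected foot px",P.px([e[0],e[1],e[2]-.0575]))
a=cv2.resize(cv2.imread("pics/side1.png")[240:420,220:330],None,fx=3.3,fy=3.3);b=cv2.resize(cv2.imread("pics/top1.png")[235:355,420:545],None,fx=3.4,fy=3.4)
o=np.zeros((594,800,3),np.uint8);o[:a.shape[0],:a.shape[1]]=a;o[:b.shape[0],370:370+b.shape[1]]=b;cv2.imwrite("pics/pl.png",o)
E
```

```text
time_s: 5.57
eef_pos: [0.4576, -0.3204, 0.2251]
tcp_rot: [0.002, 1.0, 0.0, -0.002]
contact_force: [0.0, 0.2, -2.1]
width: 0.0313
grip_force: 30.0
[ 0.45815225 -0.31863616  0.22532399] expected foot px [274.58589314 319.83771713]
[ 0.45865146 -0.31766098  0.22568751] expected foot px [480.33392884 293.72927094]
```

View pics/pl.png

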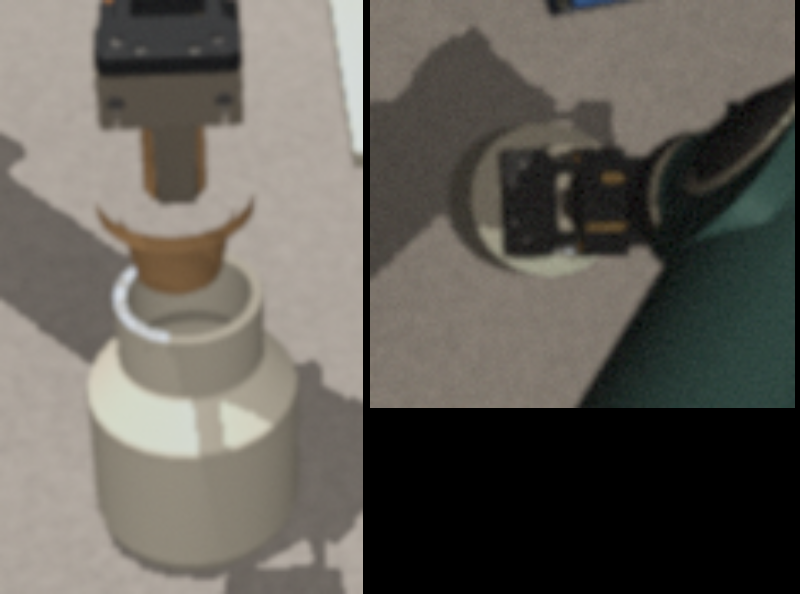

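The stopper hangs upright. Its plug centre (column ~178) is ~10 crop px left of the mouth centre (~188), which puts it about 3 mm short in +x. I'll correct that and lower in stages.

```bash
python3 drive.py '[[[-0.0033,-0.001,0,0],[0,0,0.008,0],[0,0,0.008,0],[0,0,0.008,0],[0,0,0.006,0],[0,0,0,0],[0,0,0,0],[0,0,0,0]]]'
```

```text
time_s: 6.33
eef_pos: [0.4628, -0.3202, 0.1977]
tcp_rot: [0.0, 1.0, -0.0, 0.0]
contact_force: [-0.4, -0.5, -1.2]
width: 0.0314
grip_force: 30.0
```

```bash
python3 drive.py '[[[0.0008,0.001,0.004,0],[0,0,0.005,0],[0,0,0.005,0],[0,0,0.004,0],[0,0,0,0],[0,0,0,0]]]'
```

```text
time_s: 6.83
eef_pos: [0.4618, -0.319, 0.1792]
tcp_rot: [0.0, 1.0, 0.0, -0.0]
contact_force: [-0.2, -0.1, -1.6]
width: 0.0313
grip_force: 30.0
```

```bash
python3 drive.py '[[[0,0,0.004,0],[0,0,0.003,0],[0,0,0.002,0],[0,0,0,0],[0,0,0,0]]]'
```

```text
time_s: 7.25
eef_pos: [0.4619, -0.319, 0.1704]
tcp_rot: [0.0, 1.0, 0.0, -0.0]
contact_force: [0.7, -0.5, -1.2]
width: 0.0315
grip_force: 30.0
```

Nearly home with no side load, so the last 3 mm can go in slowly.

```bash
python3 drive.py '[[[0,0,0.002,0],[0,0,0.001,0],[0,0,0.001,0],[0,0,0,0],[0,0,0,0]]]'
```

```text
time_s: 7.67
eef_pos: [0.4621, -0.3192, 0.1675]
tcp_rot: [0.0, 1.0, 0.0, 0.0]
contact_force: [-2.2, 1.7, 5.0]
width: 0.032
grip_force: 30.0
```

```bash
python3 drive.py '[[[0,0,0,0],[0,0,0,0],[0,0,0,0],[0,0,0,0],[0,0,0,0]]]' 0.09
python3 drive.py '[[[0,0,-0.01,0],[0,0,-0.03,0],[0,0,-0.04,0],[0,0,-0.04,0],[0,0,0,0]]]'
python3 - <<'E'
from h import *
im=ctrl.capture("side")[:,:,::-1]; cv2.imwrite("pics/side2.png",im)
cv2.imwrite("pics/s2.png",cv2.resize(im[260:420,220:330],None,fx=3.5,fy=3.5))
E
```

```text
time_s: 8.08
eef_pos: [0.462, -0.319, 0.1665]
tcp_rot: [-0.0, 1.0, 0.0, -0.0]
contact_force: [0.2, -0.6, 0.9]
width: 0.0628
grip_force: 0.0
time_s: 8.5
eef_pos: [0.4649, -0.3221, 0.2948]
tcp_rot: [0.0, 1.0, -0.003, 0.006]
contact_force: [0.5, -1.8, 0.1]
width: 0.09
grip_force: 0.0
```

View pics/s2.png

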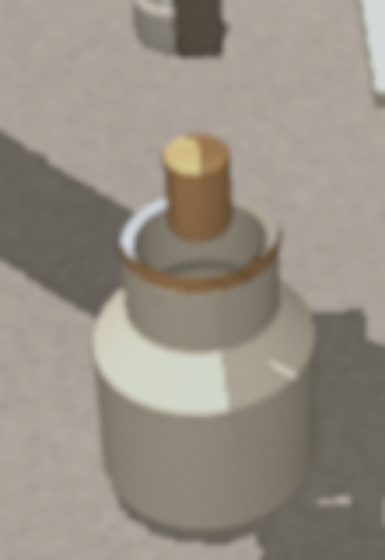

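The flange's brown edge lies evenly on the rim (row ~275) and the knob is upright (197,155), so the stopper is home. Next the tag: translate back first.

```bash
python3 drive.py '[[[0.0027,0.038,0,0],[0.0027,0.038,0,0],[0.0027,0.038,0,0],[0.0027,0.038,0,0],[0.0027,0.038,0,0],[0.0027,0.038,0,0],[0.0027,0.038,0,0],[0.0027,0.038,0,0],[0.0027,0.038,0,0],[0.0027,0.038,0,0]]]'
python3 drive.py '[[[0,0.038,0,0],[0,0.038,0,0],[0,0.038,0,0],[0,0.038,0,0],[0,0,0,0],[0,0,0,0]]]'
python3 - <<'E'
from h import *
print(S.px([.462,-.319,.203]),ctrl.sense()["qpos"])
E
```

```text
time_s: 9.38
eef_pos: [0.4339, 0.0626, 0.2862]
tcp_rot: [0.0, 1.0, 0.0, -0.0]
contact_force: [0.7, -0.2, 0.0]
width: 0.0902
grip_force: 0.0
time_s: 9.88
eef_pos: [0.434, 0.2145, 0.2855]
tcp_rot: [-0.002, 1.0, -0.001, -0.001]
contact_force: [0.1, -1.1, 0.2]
width: 0.0902
grip_force: 0.0
[276.13813905 303.03701146] [-0.72911276  0.10627575  0.21787579  1.92390507 -0.02508875  1.1162772
  1.07384672]
```

```bash
python3 drive.py '[[[0,0,0,0.1195],[0,0,0,0.1195],[0,0,0,0.1195],[0,0,0,0.1195],[0,0,0,0.1195],[0,0,0,0.1195],[0,0,0,0.1195],[0,0,0,0.1195],[0,0,0,0.1195],[0,0,0,0.1195]]]'
python3 drive.py '[[[0,0,0,0.1195],[0,0,0,0.1195],[0,0,0,0],[0,0,0,0]]]'
python3 - <<'E'
from h import *
from scipy.spatial.transform import Rotation as Q
s=ctrl.sense();R=Q.from_quat(s["tcp_rot"]).as_matrix();print(s["eef_pos"],np.degrees(np.arctan2(R[1,1],R[0,1])),R.T@(np.array([.438,.2112,.147])-s["eef_pos"]))
E
```

```text
time_s: 10.72
eef_pos: [0.4349, 0.2109, 0.2862]
tcp_rot: [0.566, 0.824, -0.001, -0.0]
contact_force: [-0.1, -0.5, -0.5]
width: 0.0903
grip_force: 0.0
time_s: 11.05
eef_pos: [0.435, 0.2116, 0.2864]
tcp_rot: [0.657, 0.754, -0.0, -0.0]
contact_force: [-0.0, -0.9, 0.3]
width: 0.0899
grip_force: 0.0
[0.43495685 0.21156093 0.28635541] 7.919692095518587 [-0.00071731  0.00303916  0.13935411]
```

```bash
python3 drive.py '[[[-0.0007,0.003,0.03,0],[0,0,0.04,0],[0,0,0.03,0],[0,0,0.02,0],[0,0,0.0195,0],[0,0,0,0],[0,0,0,0]]]'
python3 - <<'E'
from h import *
im=ctrl.capture("side")[:,:,::-1]; cv2.imwrite("pics/s3.png",cv2.resize(im[120:260,200:340],None,fx=4,fy=4))
E
```

```text
time_s: 11.63
eef_pos: [0.4377, 0.2118, 0.1466]
tcp_rot: [0.657, 0.754, -0.001, -0.0]
contact_force: [0.6, -0.9, -0.1]
width: 0.0906
grip_force: 0.0
```

View pics/s3.png

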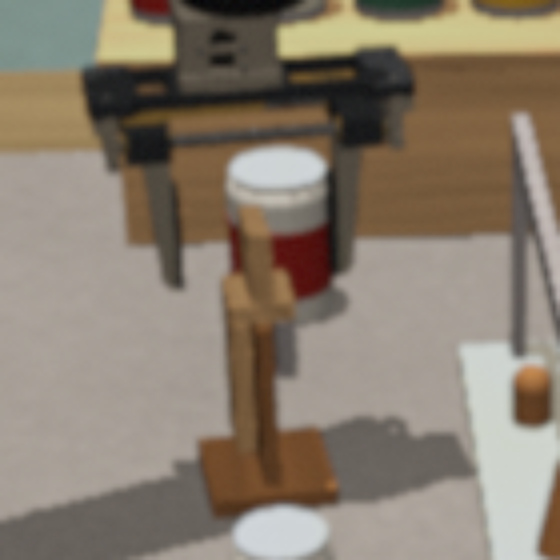

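The tab (column ~257) is midway between the finger tips (175 and 340), and the tips are just above the bridge. Closing and lifting. The slot lip reaches 40 mm and the plate 90 mm below the roof, so I'll lift more than 100 mm.

```bash
python3 drive.py '[[[0,0,0,0],[0,0,0,0],[0,0,0,0],[0,0,0,0],[0,0,0,0],[0,0,0,0],[0,0,0,0],[0,0,0,0],[0,0,0,0],[0,0,0,0]]]' 0.005
python3 drive.py '[[[0,0,0,0],[0,0,0,0],[0,0,0,0],[0,0,0,0],[0,0,0,0]]]'
```

```text
time_s: 12.52
eef_pos: [0.438, 0.2126, 0.1471]
tcp_rot: [0.657, 0.754, -0.0, -0.0]
contact_force: [0.3, 0.3, 0.3]
width: 0.0254
grip_force: 0.0
time_s: 12.93
eef_pos: [0.4379, 0.2126, 0.147]
tcp_rot: [0.657, 0.754, -0.0, -0.0]
contact_force: [-0.6, -0.4, -0.6]
width: 0.0138
grip_force: 30.0
```

```bash
python3 drive.py '[[[0,0,-0.015,0],[0,0,-0.035,0],[0,0,-0.04,0],[0,0,-0.04,0],[0,0,-0.04,0],[0,0,-0.01,0.067],[0,0,0,0.067],[0,0,0,0],[0,0,0,0]]]'
python3 drive.py '[[[0.008,0.034,0,0],[0.008,0.034,0,0],[0.008,0.034,0,0],[0.008,0.034,0,0],[0.007,0.034,0,0],[0,0,0,0],[0,0,0,0],[0,0,0,0]]]'
python3 - <<'E'
from h import *
from scipy.spatial.transform import Rotation as Q
for n in("side","top"): cv2.imwrite(f"pics/{n}4.png",ctrl.capture(n)[:,:,::-1])
s=ctrl.sense();R=Q.from_quat(s["tcp_rot"]).as_matrix();e=s["eef_pos"];print(e,np.arctan2(R[1,1],R[0,1]),R.T@(np.array([.6104,.251,.325])-e))
sl=e-[0,0,.022]
print("side px slot",S.px(sl),"platefoot",S.px(sl+[-.014,-.022,-.09]),S.px(sl+[-.02,-.022,-.09]),S.px(sl+[-.008,-.022,-.09]),"lip",S.px(sl+[.008,-.022,-.04]),S.px(sl+[.02,-.022,-.04]))
a=cv2.imread("pics/side4.png")[60:240,270:410]; cv2.imwrite("pics/s4.png",cv2.resize(a,None,fx=3.3,fy=3.3,interpolation=cv2.INTER_CUBIC))
E
```

```text
time_s: 13.68
eef_pos: [0.4377, 0.2125, 0.3267]
tcp_rot: [0.705, 0.709, -0.0, -0.0]
contact_force: [-0.4, 0.5, -1.6]
width: 0.0139
grip_force: 30.0
time_s: 14.35
eef_pos: [0.6071, 0.2517, 0.3255]
tcp_rot: [0.706, 0.708, -0.001, -0.0]
contact_force: [-0.3, -0.1, -0.3]
width: 0.0139
grip_force: 30.0
[0.60687074 0.25198742 0.32709046] 0.0036488689717032743 [-0.00100077  0.00352735  0.00208733]
side px slot [331.98079577 119.35630142] platefoot [326.62852108 158.14343484] [324.16810887 158.21007736] [329.08718216 158.07683976] lip [335.9729393  138.54811657] [340.96608342 138.42687012]
```

View pics/s4.png

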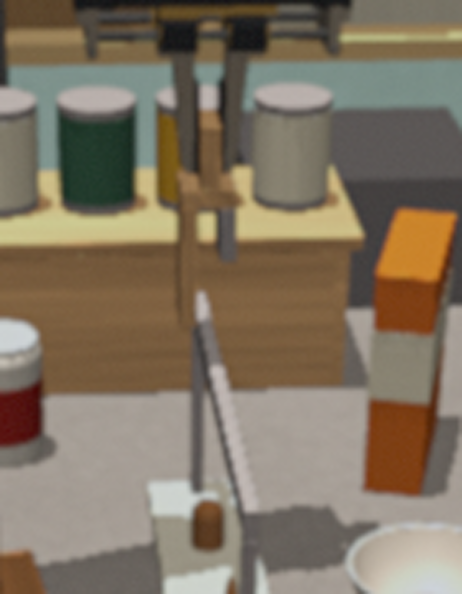

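The tag hangs upright and square; plate foot ~(326,158) and lip ~(337–341) match the prediction. The far bar end looks about 2 px right of my prediction, so I'll check the bar line in the first side and top images.

Run:
```python
from h import *
np.set_printoptions(precision=4,suppress=True,linewidth=170)
s=cv2.imread("pics/side0.png");t=cv2.imread("pics/top0.png");gs=cv2.cvtColor(s,cv2.COLOR_BGR2GRAY);gt=cv2.cvtColor(t,cv2.COLOR_BGR2GRAY)
c=np.array([.6104,.1703]);
for y in (.16,.12,.081,.04,0,-.08,-.14):
    p=[[c[0]+x-.004*y,c[1]+y,.19] for x in (-.005,.005)]
    q=[S.px(k) for k in p]; w=[T.px(k) for k in p]
    r=int(round(q[0][1])); k=int(round(w[0][0]))
    print(y,"row",r,"pred",q[0][0],q[1][0],"c320:",gs[r,320:352],"\n   top col",k,"pred",w[1][1],w[0][1],"r220:",gt[220:242,k], "sat",cv2.cvtColor(t,cv2.COLOR_BGR2HSV)[220:242,k,1])
```

```text
0.16 row 151 pred 327.7347982238154 331.56643106067133 c320: [101 100 102 102 101 102  99 102 135 176 186 180 159 123 102 102 103 103 102 103 104 101 104 102 103 103 103 103 102 103 103 103] 
   top col 194 pred 228.85248923294432 233.23673631481785 r220: [110 110 109 115 116 114 113 111 117 134 145 144 130  95  56  51  65  95 111 117 111 112] sat [33 39 35 32 35 32 38 39 31 21 17 14 15 21 30 19 36 35 35 33 33 39]
0.12 row 158 pred 329.19808715741647 333.1153864934167 c320: [100 101 101 101 100 100 100  93  80  90 140 175 183 173 142 108  98 100 101 100 100 100 100  99 101 102 100 100 100 100  99 100] 
   top col 212 pred 228.51842666076394 232.90170786063763 r220: [112 114 115 123 143 152 152 154 147 146 149 138 115  94 128 149 154 154 154 154 153 153] sat [32 36 41 28  7  8 15 13  2 10 15 16 13  5 10 15 13 14 13 16 11 14]
0.081 row 164 pred 330.6898718027782 334.69446593346817 c320: [ 97  97  97  96  96  97  96  93  84  77  78 130 176 187 185 170 130  97  96  97  97  97  98  98  99  98  99  97  98  99  99  99] 
   top col 229 pred 228.19281338251392 232.57515321775085 r220: [114 11
[... 1143 characters left out ...]
158 153 154 157 157 159 159 160 160] 
   top col 300 pred 226.8496354341574 231.2280929889111 r220: [108 110 131 151 151 154 147 146 148 149 134 100  76  73  74  58  47  48  47  44  55  89] sat [ 35  29   0  13  13  13   3   5   9  10   6   8  26  20  50  80 107 112 106 114  61  27]
-0.14 row 206 pred 340.597991348793 345.18135558363264 c320: [194 197 199 200 201 201 192 158 106  83  91 120 150 158 156 151 154 160 164 153 110 120 168 184 183 178 169 160 157 157 157 157] 
   top col 327 pred 226.3494920343101 230.72650436647504 r220: [112 126 142 152 153 139 141 148 152 148 118 106 136 149 153 153 153 151 151 152 154 151] sat [32 18  5 11 15 14  0  7 10  3  9 14 14 10 14 10 10 15 15 13 13 15]
```

The bar sits ~0.8 px (≈2 mm) further +x in the side view and about 1 mm in the top view, so I'll aim for x ≈ .6115. Shift, then lower until the slot engages.

```bash
python3 drive.py '[[[0,0.0045,0,0],[0,0,0,0],[0,0,0.015,0],[0,0,0.005,0],[0,0,0,0],[0,0,0,0]]]'
python3 - <<'E'
from h import *
e=ctrl.sense()["eef_pos"];print(e)
a=ctrl.capture("side")[:,:,::-1][90:210,300:380]; cv2.imwrite("pics/s5.png",cv2.resize(a,None,fx=5,fy=5,interpolation=cv2.INTER_CUBIC))
E
```

```text
time_s: 14.95
eef_pos: [0.6121, 0.2522, 0.3072]
tcp_rot: [0.706, 0.708, -0.0, -0.0]
contact_force: [0.1, -0.1, -0.4]
width: 0.0138
grip_force: 30.0
[0.61211889 0.25216659 0.30719706]
```

View pics/s5.png

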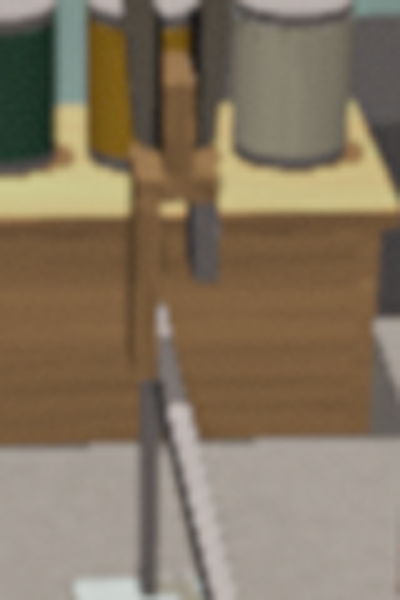

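The slot is centred at column ~174 (334.8 px), exactly where the TCP predicts, and the bar at that y corrected for height fits x ≈ .612. It's aligned, so I'll lower it.

```bash
python3 drive.py '[[[0,0,0.015,0],[0,0,0.02,0],[0,0,0.02,0],[0,0,0.012,0],[0,0,0,0],[0,0,0,0]]]'
python3 drive.py '[[[0,0,0.012,0],[0,0,0.008,0],[0,0,0.003,0],[0,0,0,0],[0,0,0,0]]]'
```

```text
time_s: 15.5
eef_pos: [0.6125, 0.2522, 0.2403]
tcp_rot: [0.706, 0.708, -0.0, 0.0]
contact_force: [0.7, -0.2, -0.8]
width: 0.0137
grip_force: 30.0
time_s: 15.92
eef_pos: [0.6126, 0.2522, 0.2171]
tcp_rot: [0.706, 0.708, 0.0, 0.0]
contact_force: [0.2, -0.0, -0.2]
width: 0.0139
grip_force: 30.0
```

```bash
python3 drive.py '[[[0,0,0.002,0],[0,0,0.001,0],[0,0,0,0],[0,0,0,0],[0,0,0,0]]]'
```

```text
time_s: 16.33
eef_pos: [0.6125, 0.2522, 0.2143]
tcp_rot: [0.706, 0.708, 0.0, 0.0]
contact_force: [-0.4, -0.1, -2.5]
width: 0.0136
grip_force: 30.0
```

```bash
python3 drive.py '[[[0,0,0.002,0],[0,0,0.001,0],[0,0,0,0],[0,0,0,0],[0,0,0,0]]]'
python3 - <<'E'
from h import *
a=ctrl.capture("side")[:,:,::-1][100:260,290:390]; cv2.imwrite("pics/s6.png",cv2.resize(a,None,fx=3.7,fy=3.7,interpolation=cv2.INTER_CUBIC))
E
```

```text
time_s: 16.75
eef_pos: [0.6125, 0.2522, 0.2114]
tcp_rot: [0.706, 0.708, 0.0, 0.0]
contact_force: [-0.2, -0.2, 1.5]
width: 0.0137
grip_force: 30.0
```

View pics/s6.png

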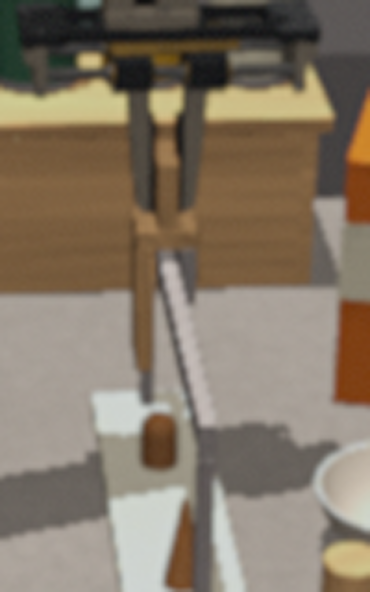

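The tag straddles the bar above the dome, with the plate left, the lip right of the bar and the roof at its top edge. Step 2 is held, so now slide.

```bash
python3 drive.py '[[[-0.006,0,-0.0006,0],[-0.015,0,0,0],[-0.015,0,0,0],[-0.015,0,0,0],[-0.015,0,0,0],[-0.015,0,0,0],[-0.015,0,0,0],[0,0,0,0]]]'
python3 drive.py '[[[-0.015,0,0,0],[-0.015,0,0,0],[-0.015,0,0,0],[-0.015,0,0,0],[-0.006,0,0,0],[0,0,0,0],[0,0,0,0]]]'
python3 - <<'E'
from h import *
hs=lambda im:cv2.cvtColor(np.ascontiguousarray(im[:,:,::-1]),cv2.COLOR_BGR2HSV)
e=ctrl.sense()["eef_pos"];print(e)
for n in ("top","side"): cv2.imwrite(f"pics/{n}7.png",ctrl.capture(n)[:,:,::-1])
a=cv2.imread("pics/side7.png")[130:280,290:400]; cv2.imwrite("pics/s7.png",cv2.resize(a,None,fx=4,fy=4,interpolation=cv2.INTER_CUBIC))
for y in (e[1]-.022,e[1]+.022): print("bridge edge -x bottom/top side px",S.px([e[0]-.02,y,.19]),S.px([e[0]-.02,y,.204]),"plate foot",S.px([e[0]-.014,y,.1]))
E
```

```text
time_s: 17.47
eef_pos: [0.6131, 0.1507, 0.212]
tcp_rot: [0.708, 0.706, -0.001, 0.001]
contact_force: [-0.6, -0.8, -1.2]
width: 0.0138
grip_force: 30.0
time_s: 18.05
eef_pos: [0.613, 0.09, 0.2118]
tcp_rot: [0.706, 0.708, 0.0, -0.0]
contact_force: [0.5, 1.1, -2.1]
width: 0.0136
grip_force: 30.0
[0.61295397 0.09003622 0.21176431]
bridge edge -x bottom/top side px [332.9473639  198.09962382] [333.03468661 192.46082405] plate foot [335.00463169 232.80154853]
bridge edge -x bottom/top side px [331.08875358 189.19907109] [331.16351985 183.66858976] plate foot [333.15428571 223.27660429]
```

View pics/s7.png

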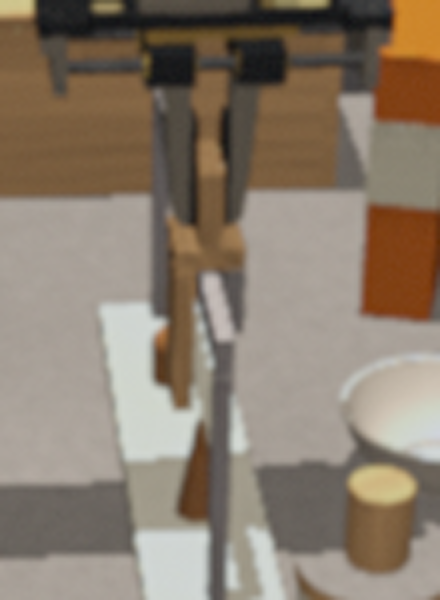

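The tag hangs on the bar above the cone: plate foot at row ~232 near edge (predicted 233), cone base ~(195,515) in line beneath. Release, rise clear and check the centring from above.

```bash
python3 drive.py '[[[0,0,0.0003,0],[0,0,0,0],[0,0,0,0],[0,0,0,0],[0,0,0,0]]]' 0.06
python3 drive.py '[[[0,0,-0.01,0],[0,0,-0.03,0],[0,0,-0.04,0],[0,0,-0.04,0],[0,-0.04,-0.02,0],[0,-0.04,0,0],[0,-0.04,0,0],[0,-0.04,0,0],[0,-0.03,0,0],[0,0,0,0]]]'
python3 drive.py '[[[0,0,0,0],[0,0,0,0],[0,0,0,0],[0,0,0,0]]]'
python3 - <<'E'
from h import *
np.set_printoptions(precision=4,suppress=True)
for n in ("top","side"): cv2.imwrite(f"pics/{n}8.png",ctrl.capture(n)[:,:,::-1])
t=cv2.imread("pics/top8.png");h=cv2.cvtColor(t,cv2.COLOR_BGR2HSV)
yel=(h[...,0]>12)&(h[...,0]<40)&(h[...,1]>60)&(h[...,2]>90)
for q in blobs(t,yel,(260,205,345,250)):
    r=cv2.minAreaRect(q); print(cv2.boundingRect(q),r,T.on(r[0],.25),T.on(r[0],.204))
c=[.612,.090]
for z,w in ((.25,.007),(.204,.02)):
    print(z,[T.px([c[0]+sx*w,c[1]+sy*.022,z]) for sx in (1,-1) for sy in (1,-1)])
a=cv2.resize(cv2.imread("pics/side8.png")[130:280,290:380],None,fx=3.9,fy=3.9);b=cv2.resize(t[200:260,260:350],None,fx=4.9,fy=4.9,interpolation=cv2.INTER_CUBIC)
o=np.zeros((590,800,3),np.uint8);o[:a.shape[0],:a.shape[1]]=a;o[:b.shape[0],355:355+b.shape[1]]=b;cv2.imwrite("pics/f8.png",o)
E
```

```text
time_s: 18.57
eef_pos: [0.6129, 0.0904, 0.2115]
tcp_rot: [0.706, 0.708, 0.0, 0.0]
contact_force: [-0.5, 0.5, -0.5]
width: 0.045
grip_force: 0.0
time_s: 19.4
eef_pos: [0.4212, 0.0896, 0.3512]
tcp_rot: [0.705, 0.709, 0.001, -0.001]
contact_force: [-0.2, -0.0, 0.4]
width: 0.06
grip_force: 0.0
time_s: 19.73
eef_pos: [0.4266, 0.0895, 0.3499]
tcp_rot: [0.706, 0.708, -0.0, 0.0]
contact_force: [0.5, -0.3, -0.6]
width: 0.0601
grip_force: 0.0
(289, 219, 22, 10) ((299.5, 223.5), (9.0, 21.0), 90.0) [0.6154 0.0887 0.25  ] [0.6215 0.0911 0.204 ]
(291, 230, 19, 7) ((300.0, 233.0), (6.0, 18.0), 90.0) [0.5947 0.0878 0.25  ] [0.6001 0.0902 0.204 ]
0.25 [array([288.6811, 221.9997]), array([309.0812, 221.6958]), array([288.7266, 228.4414]), array([309.1537, 228.136 ])]
0.204 [array([290.1593, 219.017 ]), array([309.7586, 218.7254]), array([290.2901, 236.7292]), array([309.9604, 236.4339])]
```

View pics/f8.png

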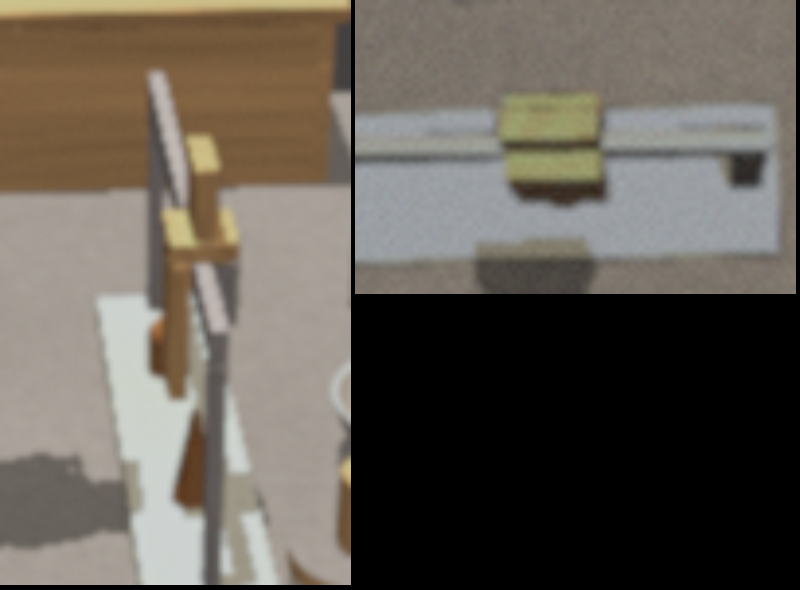

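The tag hangs upright on the bar, with its top-view blobs centred at y ≈ .090 against a pointer y ≈ .091. The gripper is clear and the crock is stoppered. Handing in.

```bash
python3 -c "
from plant import ctrl
print(ctrl.finish_job())"
```

```text
the job is handed in; nothing more can be done
None
```

I handed the job in at about 20 s; no verdict came back. In the last pictures the stopper was seated upright on the crock's rim, and the tag hung free on the rail about 1 mm (by my measurement) from centred above the pointed marker.

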